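# Clamp a cast cover in the check nest for a contact print

## Task

Take a contact print of the cast cover that lies loose in the check nest: without lifting it, push it fully home, square against both the long fence and the short end stop, then swing the toggle clamp's handle over centre to its stop so that the pad locks down on the cover's boss, and take your hand off so that it stays locked by itself for about two seconds. Then swing the handle fully back open, with the cover still home against both stops, and leave the other things on the bench alone.

Things in the scene. Friction and masses are not known exactly. Their poses are not given: they have to be found in the camera images.
- nest: Check nest fixed to the bench: dark steel plate 155 x 310 mm (x -85 to +70, y -115 to +195 in its frame), top at z = 12 mm. Origin: on the bench, under the cover's centre when that is fully home. z up, +x away from the robot (yaw within 0.35 rad), +y towards the clamp. The toggle clamp stands on its +y end, its pivots and handle turning about the nest's x axis.
- long_fence (a point): Middle of the long fence's stop face, at its top edge: nest frame x = +45, y = -5, z = 24 mm. The fence is a steel bar 150 mm long along y, 12 mm high above the plate; the cover's +x side must touch it.
- end_stop (a point): Middle of the short end stop's face, at its top edge: nest frame x = 0, y = +70, z = 24 mm. A steel bar 70 mm long along x, 12 mm high above the plate; the cover's +y end must touch it.
- cover: Loose cast aluminium cover, 0.25 to 0.4 kg: flange 90 mm (its x) by 140 mm (its y), 14 thick, a round step (72 across, to 22 high), a flat round boss in the middle (48 across, top 30 high). Origin: centre of its underside; fully home it is 12 mm above the nest's origin, axes alike. Starts 10 to 24 mm short of the fence, 12 to 30 mm short of the end stop, turned up to 0.1 rad.
- clamp_handle (a joint): Clamp handle angle, rad: 0 fully open (leans 60 deg back, away from the cover; starts below 0.05), grows as it swings towards the cover. The linked pad meets the boss near 0.95; centre at 1.15; locked on its stop at 1.24 (leans 12 deg towards the cover) and stays there. Left between 0.95 and 1.15 the sprung pad may swing it back. A few newtons at the crossbar move it.
- handle_bar (a point): Centre of the handle's crossbar: black, round, 16 mm thick, 110 long along the nest's x, atop a 12 mm shank, 120 mm from the handle pivot. In the nest frame (mm): x 0, y = 155 + 120 sin(1.047 - joint), z = 82 + 120 cos(1.047 - joint). Push it either way with an upright finger beside it; its ends overhang the shank by 49 mm on both sides.
- handle_pivot (a point): Axis of the handle, nest frame x 0, y 155, z 82 mm. It is held between two bracket plates, 38 mm over all, y 90 to 175, up to z = 94 mm.
- clamp_pad: Rubber pad under the clamp arm's end, 20 mm across, sprung (4 N/mm, 9 mm travel); locked it presses the boss with about 10 N. Origin: on the arm's centre line, 105 mm from the arm pivot (nest y 105, z 62); pad face 25 mm below that with the arm level. Arm 20 mm wide, 115 long. Open, it stands 75 deg up (top about 180 mm high, pad over nest y 50); locked, level, pad over the nest's origin.
- piston: Bystander, leave alone: aluminium piston standing crown up, 80 mm across and 58 high, beside the nest; origin centre of its underside.
- con_rod: Bystander, leave alone: steel connecting rod lying flat, about 160 mm long, 60 wide, 20 thick, on the far side of the nest; origin at mid-length on its underside.
- wrench: Bystander, leave alone: spanner lying flat on the robot's side of the nest, its length along its x.
- screwdriver: Bystander, leave alone: screwdriver lying on the table to the left, nearer the robot.
- bearing_ring: Bystander, leave alone: steel bearing ring lying flat, 96 mm across, 22 high, to the right, nearer the robot.
- oil_can: Bystander, leave alone: grey can, 72 mm across, 120 high, far left.
- hammer: Bystander, leave alone: hammer lying far right.
There are look-alikes about, which are no part of the job. Leave any blue or turquoise look-alike of the cover alone.

How it is judged:
On the way, in this order (a step that is already met when the one before it is completed fails the run):
1. the cover is home against both stops (within 3 mm, square within 0.035 rad), the clamp still open (x of cover in the frame of nest between -0.003 and 0.004 m and y of cover in the frame of nest between -0.003 and 0.004 m and angle between the x axis of cover and the x axis of nest, either way round below 0.035 rad and z of cover in the frame of nest below 0.014 m and angle between cover's own z axis and vertical below 0.03 rad and value of joint clamp_handle below 0.6 rad), for 0.2 s.
2. the clamp is locked past centre (joint above 1.2), its pad pressing on the cover with more than 5 N, the cover home, and the fingers off the clamp, for 1 s (x of cover in the frame of nest between -0.004 and 0.004 m and y of cover in the frame of nest between -0.004 and 0.004 m and angle between the x axis of cover and the x axis of nest, either way round below 0.035 rad and z of cover in the frame of nest below 0.014 m and angle between cover's own z axis and vertical below 0.03 rad and value of joint clamp_handle above 1.2 rad and contact force between clamp_pad and cover above 5 N and contact force between the fingers and nest below 0.3 N), for 1 s.
3. the clamp is swung back open (joint below 0.2), the cover still home (x of cover in the frame of nest between -0.004 and 0.004 m and y of cover in the frame of nest between -0.004 and 0.004 m and angle between the x axis of cover and the x axis of nest, either way round below 0.035 rad and z of cover in the frame of nest below 0.014 m and angle between cover's own z axis and vertical below 0.03 rad and value of joint clamp_handle below 0.2 rad), for 0.2 s.
At the end, for the whole second after the job is handed in: The cover lies flat and at rest in the nest, home against the long fence and the end stop (within 4 mm of each, square within 0.035 rad), the clamp handle is fully back open (joint below 0.2), and every bystander is within 30 mm of where it was (all of step 3 and linear speed of cover below 0.01 m/s and distance of each of piston, con_rod, wrench, screwdriver, bearing_ring, oil_can, hammer from where it was at the start of the episode below 0.03 m); the robot touches nothing.
It fails at once if the cover is lifted off the nest (more than 10 mm) or tipped (more than 0.15 rad) (z of cover in the frame of nest above 0.022 m or angle between cover's own z axis and vertical above 0.15 rad).
It fails at once if a bystander is moved by more than 30 mm (distance of any of piston, con_rod, wrench, screwdriver, bearing_ring, oil_can, hammer from where it was at the start of the episode above 0.03 m).
It also fails if it takes over 72 s, if anything falls off the work surface, if the arm or the gripper's body presses on something with over 40 N, if the wrist force passes 120 N, or if a joint passes its speed limit or range.

## Robot

A 6-joint arm with a two-finger parallel gripper is mounted at the origin on the work surface. World frame = base frame: x ahead of the robot, y to its left, z up, the work surface at z = 0. Lengths are in m, angles in rad, forces in N, time in s.
With the tool pointing down it reaches from about 0.3 to 0.85 m from the base axis. Payload 4.2 kg.
Tool frame: the origin (TCP) lies midway between the tips of the shut fingers; the grasp point (between the pads) lies 19 mm behind it; z points along the fingers, y is the direction in which the jaws open and shut (so a half turn about z gives the same grasp; the last joint's range is limited). The gripper opens to 91 mm and grips with 3 to 60 N. Pads are 32 mm wide; open, the fingers measure 118 mm over their backs; the gripper's body (76 mm by 178 mm) begins 60 mm behind the grasp point.
Start: joints at [-1.348, 0.32, 1.565, -0, 1.257, -0.02], TCP at [0.138, -0.558, 0.179] pointing down, gripper open.
Joint ranges: [-3.11, 3.11], [-0.84, 2.01], [0.21, 2.61], [-1.34, 4.49], [0.05, 2.63], [-2.56, 2.56]. Speed limits (rad/s): [2.57, 2.57, 3.14, 3.14, 3.14, 3.14].

## Interface

Orientations are given as a 3x3 rotation matrix whose columns are the frame's x, y, z axes.
In Python, from bench import arm, status, read_camera gives the robot as it stands. Calls block until the motion is done:
- arm.goto(position, orientation): joint-space move of the TCP to a pose.
- arm.line_to(position, rotation=None, max_speed=0.15, f_stop=None): straight line of the TCP; rotation=None keeps the orientation; max_speed is the mean speed in m/s. With f_stop (N) it stops when the force on the tool has changed by that much, and returns True; else False.
- arm.movej(angles): joint-space move.
- arm.move_gripper(opening, strength=None): finger opening in m; strength is the grip in N (None keeps the last); returns when the fingers have stopped.
- arm.sleep(seconds).
- arm.solve_ik(position, orientation): joint angles nearest the present ones, or None.
- status.get_state(): the state.
- read_camera(name): name is "side" or "top"; returns a dict with "color" (420x560x3 uint8, red, green, blue), "mtx" (3x3 intrinsics, pixels), "T" (4x4, takes a point from camera to world coordinates). Camera axes: x right, y down, z forward; pixel columns grow to the right and rows downward; lengths in m; the calibration is good to about 2 mm. A picture is of the moment at which its call begins. There is no depth.
A pose or a line that the arm cannot do raises arm.IKError and nothing moves.
- arm.close_job(): hands the job in, once; it reports no verdict.
The state is a dict: "time_s": time; "joints": joint angles; "qvel": joint speeds; "effort": joint torques, N m; "eef_pos": TCP position; "ee_rot": TCP orientation; "contact_force": force on the tool from outside, world axes, zero at the start; "wrist_torque": the same for the moment, N m; "width": finger opening in m.
Only numpy, scipy, OpenCV 4.12 (cv2) and the standard library are available. Lean on these libraries where they do the work, as an engineer would, in place of code of your own. Each camera call takes 0.05 s, during which the arm holds its last target. There are 200 camera calls.

## Working session

There is one attempt and no reset: what is moved stays moved. The work goes in short steps, each a Python script; the robot and the scene stay as the last script left them, time stands still between calls to the robot, and variables do not carry over. Pictures are saved under pics/ and viewed, about 8 in all and at most 12, crops included, and the job is handed in when it is done.

```bash
mkdir -p pics; ls; python3 - <<'E'
from bench import arm,status,read_camera
import cv2,numpy as np
for n in("top","side"):
    c=read_camera(n); cv2.imwrite(f"pics/{n}0.png",cv2.resize(c["color"][:,:,::-1],(800,600),interpolation=cv2.INTER_CUBIC))
    print(n,c["mtx"].round(1).tolist(),c["T"].round(4).tolist())
s=status.get_state();print(s["time_s"],s["ee_rot"],s["width"],s["contact_force"])
E
```

```text
pics
top [[443.5, 0.0, 262.6], [0.0, 443.5, 211.5], [0.0, 0.0, 1.0]] [[-0.0057, -0.9968, 0.0799, 0.4097], [-1.0, 0.0058, 0.0013, 0.0065], [-0.0018, -0.0799, -0.9968, 1.3916], [0.0, 0.0, 0.0, 1.0]]
side [[408.3, 0.0, 281.9], [0.0, 408.3, 215.2], [0.0, 0.0, 1.0]] [[-0.8547, -0.3846, 0.3488, 0.1169], [-0.5192, 0.6353, -0.5717, 0.6492], [-0.0017, -0.6697, -0.7426, 0.9828], [0.0, 0.0, 0.0, 1.0]]
0.1 [[ 9.70669491e-01  2.40417543e-01 -3.80571669e-04]
 [ 2.40417844e-01 -9.70668180e-01  1.59521901e-03]
 [ 1.41098249e-05 -1.63992664e-03 -9.99998655e-01]] 0.09101444685958737 [ 0.36714308 -0.49663829  0.32160891]
```

View pics/top0.png

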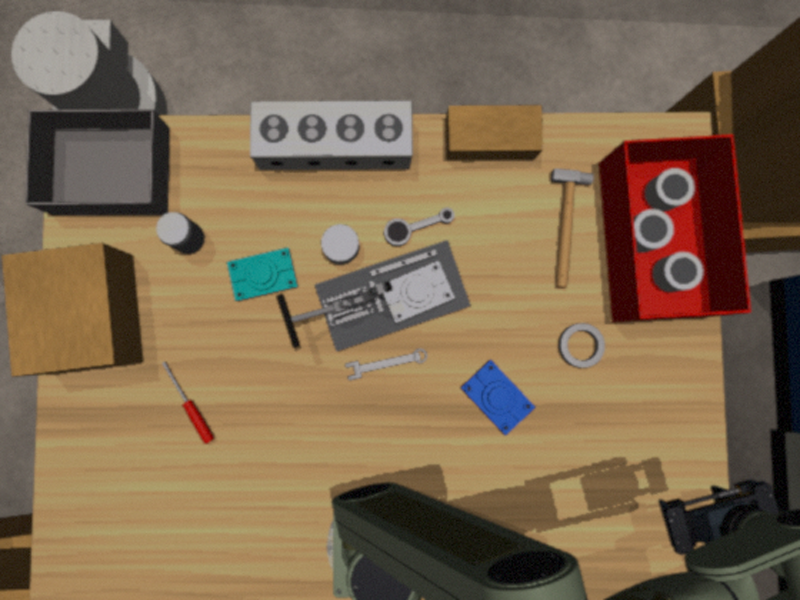

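View pics/side0.png

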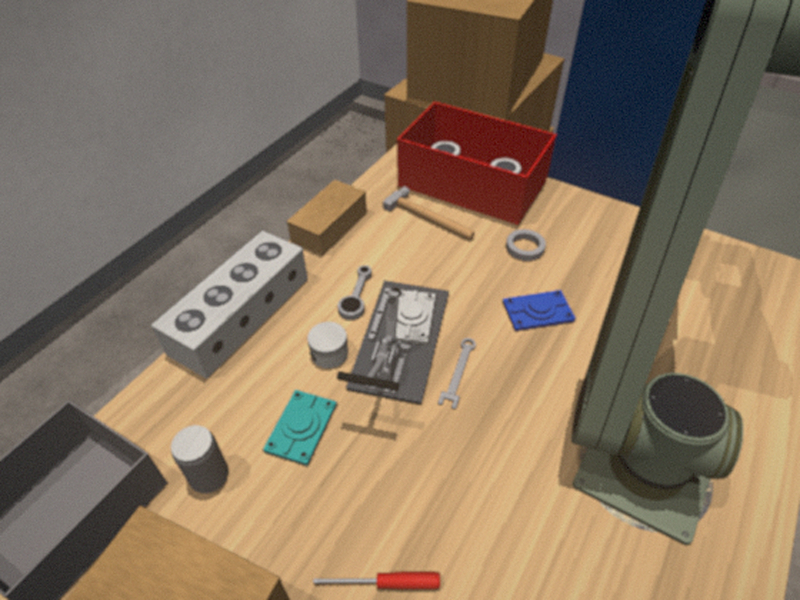

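The picture shows three possible covers in the top view: grey-white at (420,292) in the dark nest, turquoise at (262,275) and blue at (498,398). I choose the grey-white one in the nest. The plate corners are at about (316,286), (448,242), (470,305) and (337,349). The handle bar runs from (280,296) to (296,346). Next is a close crop.

```bash
python3 - <<'E'
from bench import read_camera
import cv2,numpy as np
a=np.mean([read_camera("top")["color"].astype(float) for _ in range(4)],0)[160:260,190:335,::-1]
cv2.imwrite("pics/crop1.png",cv2.resize(np.clip(a*1.3,0,255).astype(np.uint8),None,fx=5.5,fy=5.5,interpolation=cv2.INTER_CUBIC))
E
```

```text
(no output)
```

View pics/crop1.png

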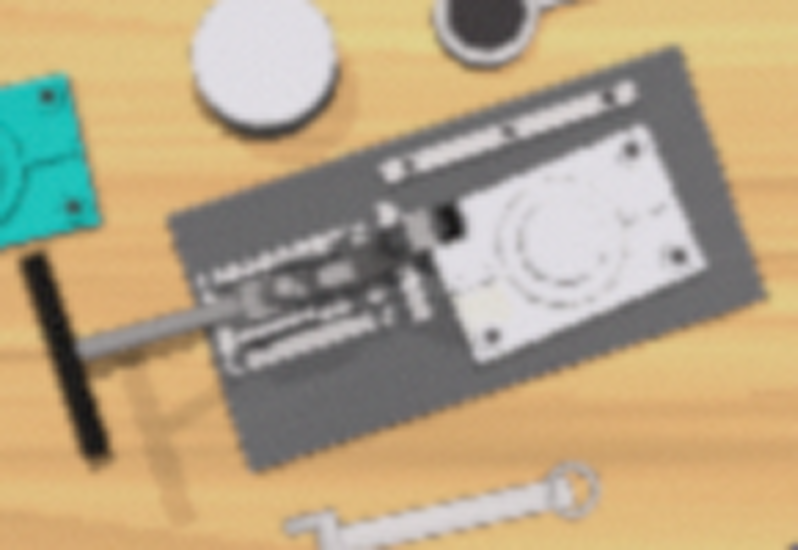

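The crop confirms it: plate corners at (172,217), (680,47), (767,296) and (252,470). Flange corners are at (645,127), (705,267) and (480,362), with the fourth under the raised pad. Now I fit both poses and compare them with the given sizes.

```bash
cat > h.py <<'E'
import numpy as np,cv2
from scipy.optimize import least_squares
from bench import arm,status,read_camera
_c=None
def cam(n="top"):
    global _c
    _c=_c or {}
    if n not in _c:_c[n]=read_camera(n)
    return _c[n]
def ray(uv,z,n="top"):
    c=cam(n);K,T=c["mtx"],c["T"];d=T[:3,:3]@np.linalg.solve(K,[uv[0],uv[1],1]);o=T[:3,3]
    return (o+d*(z-o[2])/d[2])[:2]
def crop2px(p,off,f): return [(p[0]+.5)/f-.5+off[0],(p[1]+.5)/f-.5+off[1]]
def R2(t): return np.array([[np.cos(t),-np.sin(t)],[np.sin(t),np.cos(t)]])
def fit(local,world):
    r=least_squares(lambda q:((local@R2(q[2]).T+q[:2])-world).ravel(),[.5,0,0.2])
    return r.x,r.fun.reshape(-1,2)
E
python3 - <<'E'
from h import *
f=lambda P,z:np.array([ray(crop2px(p,(190,160),5.5),z) for p in P])
W=f([(172,217),(680,47),(767,296),(252,470)],.012)
L=np.array([[.07,.195],[.07,-.115],[-.085,-.115],[-.085,.195]])
q,r=fit(L,W);print("nest",q.round(4),(r*1e3).round(1).tolist())
C=f([(645,127),(705,267),(480,362)],.026)
qc,r=fit(np.array([[.045,-.07],[-.045,-.07],[-.045,.07]]),C);print("cover",qc.round(4),(r*1e3).round(1).tolist())
print("cover in nest",(R2(q[2]).T@(qc[:2]-q[:2])*1e3).round(1),qc[2]-q[2])
B=f([(33,258),(98,458)],.082+.12*np.cos(1.047));print("bar nest",((B-q[:2])@R2(q[2])*1e3).round(1))
F=f([(383,172),(632,88),(637,101),(390,182)],.024);print("fence",((F-q[:2])@R2(q[2])*1e3).round(1).tolist())
for nm,p,z in(("piston",(263,60),.058),("wrenchA",(300,525),.005),("wrenchB",(572,490),.005),("teal",(95,225),.02)):
    print(nm,((f([p],z)[0]-q[:2])@R2(q[2])*1e3).round(0))
E
```

```text
nest [ 0.5561 -0.0651  0.3181] [[1.4, 3.2], [2.4, -1.0], [-1.8, -2.3], [-2.0, 0.1]]
cover [ 0.5426 -0.0817  0.3863] [[2.6, -0.1], [-1.3, -1.4], [-1.3, 1.5]]
cover in nest [-17.9 -11.5] 0.06815264559126827
bar nest [[ 52.9 259.4]
 [-55.4 259.4]]
fence [[52.4, 70.9], [52.9, -77.9], [45.0, -78.2], [45.7, 68.9]]
piston [128. 115.]
wrenchA [-121.  179.]
wrenchB [-151.   26.]
teal [ 76. 235.]
```

The sizes agree: fence x is 45–53 and the bar sits at y 259, x ±55, as given. The cover is 18 mm short of the fence, 11.5 mm short of the end stop and turned 0.068 rad. First I push it in +x with both fingers open wide along y, which squares it against the fence, then in +y.

```bash
cat >> h.py <<'E'
N=np.array([.5561,-.0651]);YAW=.3181
def W(x,y,z): return np.r_[N+R2(YAW)@[x/1e3,y/1e3],z/1e3]      # nest mm -> world
def rot(a):                                                     # tool x at nest angle a, pointing down
    c,s=np.cos(YAW+a),np.sin(YAW+a); return np.array([[c,s,0],[s,-c,0],[0,0,-1.]])
def tcp():
    s=status.get_state();p=s["eef_pos"];return np.r_[R2(YAW).T@(np.array(p[:2])-N)*1e3,p[2]*1e3].round(1),np.round(s["contact_force"],1),round(s["time_s"],1)
E
python3 - <<'E'
from h import *
arm.goto(W(-105,-8,230),rot(0))
arm.line_to(W(-105,-8,18),max_speed=.2); print(tcp())
hit=arm.line_to(W(-55,-8,18),max_speed=.03,f_stop=12); print("x push",hit,tcp())
c=read_camera("top")["color"].astype(float)[160:260,190:335,::-1]
cv2.imwrite("pics/crop2.png",cv2.resize(np.clip(c*1.3,0,255).astype(np.uint8),None,fx=5.5,fy=5.5,interpolation=cv2.INTER_CUBIC))
E
```

```text
(array([-104.3,   -8.6,   18.8]), array([-0.3, -1.3, -0.6]), 3.6)
x push False (array([-55.2,  -8. ,  18. ]), array([-0.3,  0.3,  0.3]), 5.4)
```

View pics/crop2.png

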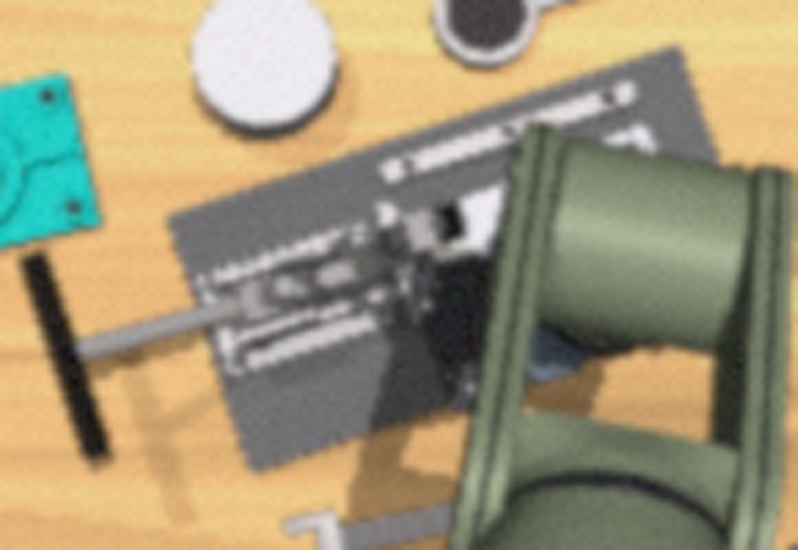

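The top view is mostly blocked by the arm. The visible cover corner, at about (652,127), seems to have moved only a little, and there was no contact force. I check from the side camera.

```bash
python3 - <<'E'
from h import *
c=read_camera("side")["color"].astype(float)[185:295,225:340,::-1]
cv2.imwrite("pics/crop3.png",cv2.resize(np.clip(c*1.3,0,255).astype(np.uint8),None,fx=5.4,fy=5.4,interpolation=cv2.INTER_CUBIC))
E
```

```text
(no output)
```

View pics/crop3.png

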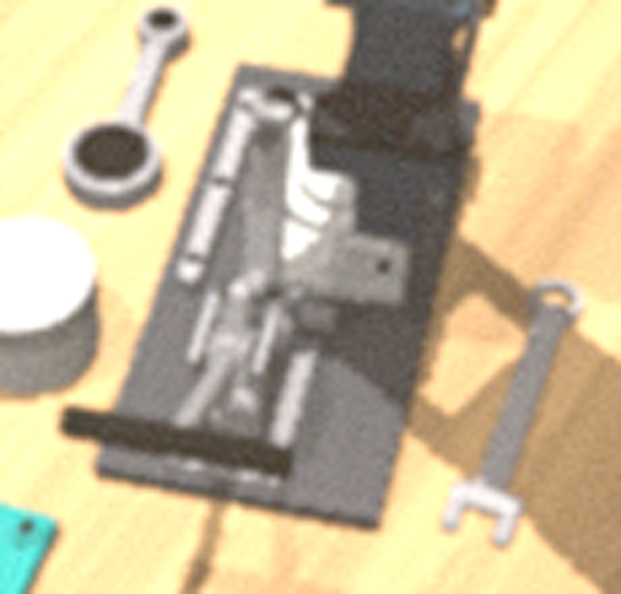

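```bash
python3 - <<'E'
from h import *
c=cam("side")
def proj(p,off=(225,185),f=5.4):
    v=c["mtx"]@(np.linalg.inv(c["T"])@np.r_[p,1])[:3]; v=v[:2]/v[2]; return ((v-off+.5)*f-.5).round(0)
s=status.get_state();print(s["width"],tcp(),np.round(s["ee_rot"],3).tolist(),np.round(s["eef_pos"],3))
for y in(-60,-8,44):
  for z in (18,37,97): print("y",y,"z",z,proj(W(-55,y,z)))
g=lambda p,z:(R2(YAW).T@(ray(crop2px(p,(225,185),5.4),z,"side")-N)*1e3).round(1)
print("corner",g((405,303),.026),g((410,240),.026),g((300,295),.026))
print("fence end",g((190,278),.024),"plate corner",g((378,527),.012))
f=lambda p,z:(R2(YAW).T@(ray(crop2px(p,(190,160),5.5),z)-N)*1e3).round(1)
print("top corner",f((652,127),.026))
E
```

```text
0.09112725291247682 (array([-55.1,  -8. ,  18. ]), array([-0.2,  0.8,  0.3]), 5.5) [[0.95, 0.313, -0.0], [0.313, -0.95, 0.0], [-0.0, -0.0, -1.0]] [ 0.506 -0.09   0.018]
y -60 z 18 [418. 147.]
y -60 z 37 [419. 125.]
y -60 z 97 [423.  53.]
y -8 z 18 [401. 212.]
y -8 z 37 [402. 190.]
y -8 z 97 [405. 118.]
y 44 z 18 [382. 280.]
y 44 z 37 [383. 258.]
y 44 z 97 [386. 187.]
corner [-71.8  63.8] [-65.6  18.5] [-13.9  71.3]
fence end [49.2 71.7] plate corner [-85.6 200.5]
top corner [ 28.  -81.2]
```

```bash
python3 - <<'E'
from h import *
a=np.mean([read_camera("side")["color"].astype(float) for _ in range(8)],0)[185:260,255:330,::-1]
cv2.imwrite("pics/crop4.png",cv2.resize((255*np.clip(a/255,0,1)**.5).astype(np.uint8),None,fx=8,fy=8,interpolation=cv2.INTER_CUBIC))
E
```

```text
(no output)
```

View pics/crop4.png

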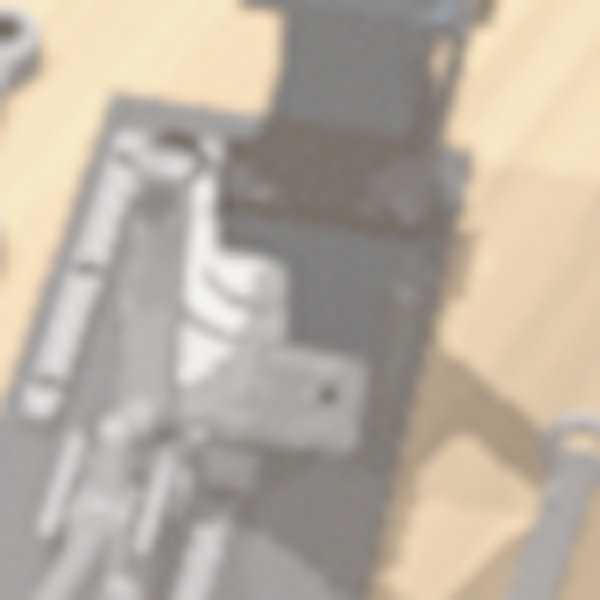

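```bash
python3 - <<'E'
from h import *
a=cv2.resize(cv2.imread("pics/side0.png"),(560,420),interpolation=cv2.INTER_AREA)[190:290,245:325].astype(float)
b=read_camera("side")["color"][190:290,245:325,::-1].astype(float)
o=cv2.resize((255*np.clip(np.hstack([a,b])/255,0,1)**.7).astype(np.uint8),None,fx=5,fy=5,interpolation=cv2.INTER_CUBIC)
c=cam("side")
for x,y in[(-16,-16),(-16,-16)]:pass
def pr(p):
    v=c["mtx"]@(np.linalg.inv(c["T"])@np.r_[p,1])[:3]; v=(v[:2]/v[2]-(245,190)+.5)*5-.5;return v
for y0 in(37.5-8+8-8,):pass
for y in(-67,-53.5,37.5,51):            # nominal finger tips, x -55+-11
    P=[tuple((pr(W(-55+d,y,18))+(400,0)).astype(int)) for d in(-11,11)]
    cv2.line(o,*P,(0,0,255),1)
for P in [[(-16,-81,97),(-94,-97,97)],[(-17,81,97),(-93,81,97)]]:
    cv2.line(o,*[tuple((pr(W(*p))+(400,0)).astype(int)) for p in P],(255,0,0),1)
cv2.imwrite("pics/cmp.png",o)
E
```

```text
(no output)
```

View pics/cmp.png

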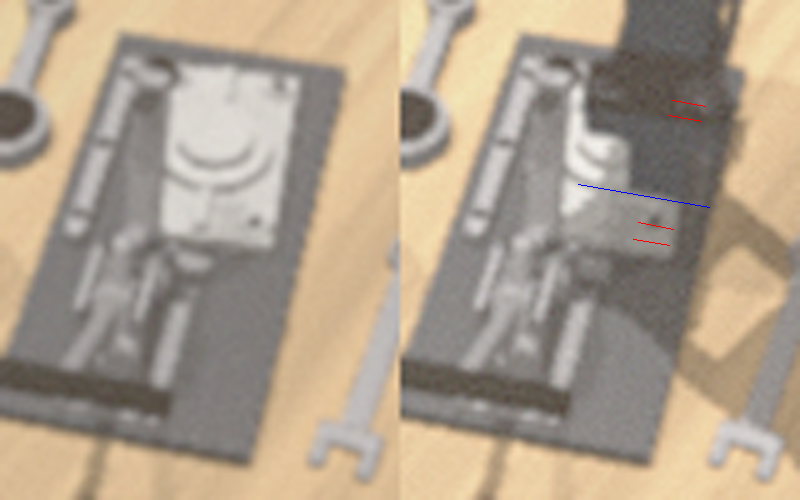

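The side projections of the fingers don't match what I see, so I back off and look at the fingers open and shut.

```bash
python3 - <<'E'
from h import *
arm.line_to(W(-105,-8,18),max_speed=.15)
def g():return read_camera("side")["color"][170:290,240:350,::-1].astype(float)
c=cam("side")
a=g(); arm.move_gripper(0.0,20); b=g()
o=cv2.resize((255*np.clip(np.hstack([a,b])/255,0,1)**.6).astype(np.uint8),None,fx=3.6,fy=3.6,interpolation=cv2.INTER_CUBIC)
def pr(p):
    v=c["mtx"]@(np.linalg.inv(c["T"])@np.r_[p,1])[:3]; return (v[:2]/v[2]-(240,170)+.5)*3.6-.5
for z in(18,97):cv2.circle(o,tuple((pr(W(-105,-8,z))+(396,0)).astype(int)),3,(0,0,255),-1)
cv2.imwrite("pics/oc.png",o);print(o.shape,tcp(),status.get_state()["width"])
print("bar proj (side 800 px)",[((pr(W(x,259,142))/3.6+(240,170))*800/560).round() for x in(-55,55)])
E
```

```text
(432, 792, 3) (array([-105.,   -8.,   18.]), array([0.4, 0.5, 0.3]), 8.1) 0.000405209990409745
bar proj (side 800 px) [array([399., 387.]), array([338., 375.])]
```

View pics/oc.png

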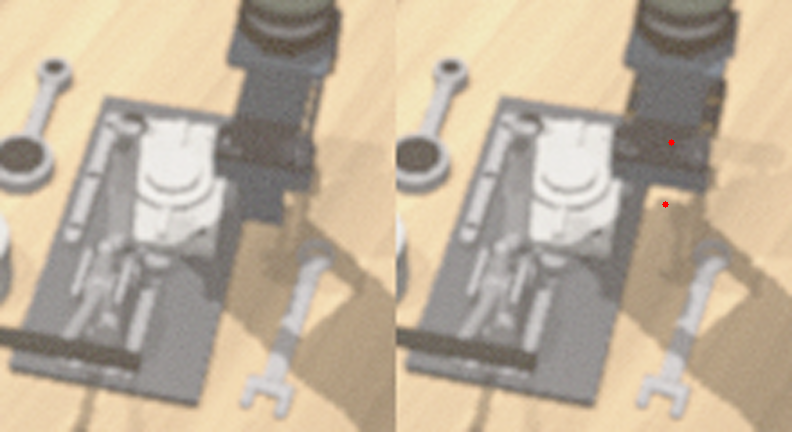

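The TCP should project to (665,204) in the shut view, but bare bench shows there. The open finger's tip looks about 40 mm higher than expected. I probe down onto the bare bench to settle it.

```bash
python3 - <<'E'
from h import *
print(arm.line_to(W(-105,-8,-6),max_speed=.03,f_stop=4),tcp())
E
```

```text
False (array([-104.9,   -8.1,   -5.9]), array([ 0.1, -0.2, -0.4]), 9.0)
```

Reported z is −6 mm with no contact, so the true tips are higher than reported. I keep probing.

```bash
python3 - <<'E'
from h import *
print(arm.line_to(W(-105,-8,-65),max_speed=.03,f_stop=4),tcp())
E
```

```text
True (array([-105. ,   -8. ,  -34.9]), array([-0.9, -0.2,  4.6]), 10.1)
```

Contact comes at reported z = −35, so the true tool sits about 35 mm above the report. The image agrees, with the body shifted by the same amount. I'll correct for it, re-probe with the fingers open, and rely on force stops for the pushes.

```bash
sed -i 's|^def W(x,y,z).*|ZO=-35\ndef W(x,y,z): return np.r_[N+R2(YAW)@[x/1e3,y/1e3],(z+ZO)/1e3]      # nest mm -> command (tool sits 35 mm above report)|; s|p\[2\]\*1e3\]|p[2]*1e3-ZO]|' h.py
python3 - <<'E'
from h import *
arm.line_to(W(-105,-8,12));arm.move_gripper(.091)
print(arm.line_to(W(-105,-8,-20),max_speed=.03,f_stop=3),tcp()); z=tcp()[0][2]
arm.line_to(W(-105,-8,z+17))
hit=arm.line_to(W(-35,-8,z+17),max_speed=.03,f_stop=12); print("x push",hit,tcp())
a=np.hstack([read_camera("side")["color"][170:290,240:350,::-1],read_camera("top")["color"][150:270,200:310,::-1]]).astype(float)
cv2.imwrite("pics/p9.png",cv2.resize((255*np.clip(a/255,0,1)**.6).astype(np.uint8),None,fx=3.6,fy=3.6,interpolation=cv2.INTER_CUBIC))
E
```

```text
True (array([-1.049e+02, -8.100e+00,  1.000e-01]), array([-1. , -0. ,  4.3]), 12.3)
x push True (array([-62.1,  -7.9,  16.6]), array([ 0.2,  0.1, -0.5]), 14.0)
```

View pics/p9.png

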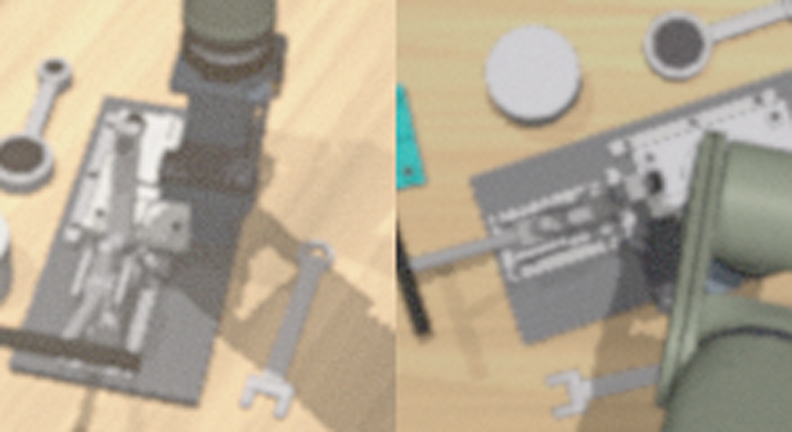

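The cover's +x edge now lies along the fence, and the push stopped at −62 against an expected −61, so x agrees. Next is the +y push.

```bash
python3 - <<'E'
from h import *
arm.line_to(W(-75,-8,17),max_speed=.1);arm.line_to(W(-75,-8,110),max_speed=.25)
best=[(np.abs(np.array(q)-status.get_state()["joints"]).max(),a) for a in(np.pi/2,-np.pi/2) if (q:=arm.solve_ik(W(-2,-130,110),rot(a))) is not None];print(best)
a=min(best)[1]
arm.goto(W(-2,-130,110),rot(a));arm.move_gripper(.04);arm.line_to(W(-2,-130,17),max_speed=.2)
hit=arm.line_to(W(-2,-65,17),max_speed=.03,f_stop=12); print("y push",hit,tcp())
E
```

```text
[(np.float64(1.680801487640943), 1.5707963267948966), (np.float64(1.4607911659488502), -1.5707963267948966)]Traceback (most recent call last):
  File "<stdin>", line 6, in <module>
bench.IKError: the arm cannot follow that straight line within its joint ranges
```

```bash
python3 - <<'E'
from h import *
print(tcp(),np.round(status.get_state()["joints"],2))
for a in(1.571,-1.571,1.3,-1.3,0,np.pi-.01):
  for y,z in((-130,110),(-130,17),(-70,17)):
    q=arm.solve_ik(W(-2,y,z),rot(a));print(a,y,z,None if q is None else np.round(q,2))
E
```

```text
(array([  -1.4, -130.5,   17.6]), array([-0.1,  0.3,  0.6]), 17.7) [-0.33  0.57  1.69 -0.    0.88  2.5 ]
1.571 -130 110 [-0.33  0.47  1.6  -0.    1.07 -0.64]
1.571 -130 17 [-0.33  0.57  1.69 -0.    0.88 -0.64]
1.571 -70 17 [-0.25  0.53  1.78 -0.    0.84 -0.56]
-1.571 -130 110 [-0.33  0.47  1.6  -0.    1.07  2.5 ]
-1.571 -130 17 [-0.33  0.57  1.69 -0.    0.88  2.5 ]
-1.571 -70 17 None
1.3 -130 110 [-0.33  0.47  1.6  -0.    1.07 -0.37]
1.3 -130 17 [-0.33  0.57  1.69 -0.    0.88 -0.37]
1.3 -70 17 [-0.25  0.53  1.78 -0.    0.84 -0.29]
-1.3 -130 110 [-0.33  0.47  1.6  -0.    1.07  2.23]
-1.3 -130 17 [-0.33  0.57  1.69 -0.    0.88  2.23]
-1.3 -70 17 [-0.25  0.53  1.78 -0.    0.84  2.31]
0 -130 110 [-0.33  0.47  1.6  -0.    1.07  0.93]
0 -130 17 [-0.33  0.57  1.69 -0.    0.88  0.93]
0 -70 17 [-0.25  0.53  1.78 -0.    0.84  1.01]
3.1315926535897933 -130 110 [-0.33  0.47  1.6  -0.    1.07 -2.21]
3.1315926535897933 -130 17 [-0.33  0.57  1.69 -0.    0.88 -2.21]
3.1315926535897933 -70 17 [-0.25  0.53  1.78 -0.    0.84 -2.12]
```

```bash
python3 - <<'E'
from h import *
P=np.pi/2
arm.line_to(W(-2,-130,50),max_speed=.2);arm.goto(W(-2,-130,50),rot(P));arm.line_to(W(-2,-130,17),max_speed=.1)
hit=arm.line_to(W(-2,-65,17),max_speed=.03,f_stop=12); print("y push",hit,tcp())
arm.line_to(W(-2,-100,17),max_speed=.1);arm.line_to(W(-2,-130,110),max_speed=.25)
arm.goto(W(-85,5,110),rot(0));arm.move_gripper(.091);arm.line_to(W(-85,5,17),max_speed=.25)
hit=arm.line_to(W(-45,5,17),max_speed=.04,f_stop=12); print("x push 2",hit,tcp())
arm.line_to(W(-85,5,17),max_speed=.1);arm.line_to(W(-85,5,110),max_speed=.25);arm.move_gripper(0)
arm.goto(W(-85,120,270),rot(0))
arm.goto(W(-35,315,200),rot(0)); print(tcp())
a=read_camera("top")["color"].astype(float)[160:260,190:335,::-1]
cv2.imwrite("pics/p10.png",cv2.resize((255*np.clip(a/255,0,1)**.7).astype(np.uint8),None,fx=5.5,fy=5.5,interpolation=cv2.INTER_CUBIC))
E
```

```text
y push True (array([ -1.9, -86.2,  17. ]), array([ 0.5, -0.9,  1.1]), 22.6)
x push 2 True (array([-61.9,   5.2,  16.8]), array([ 0.5,  0.3, -0.9]), 27.0)
(array([-35. , 313.9, 199.6]), array([-0.1,  0.2,  0.8]), 30.9)
```

View pics/p10.png

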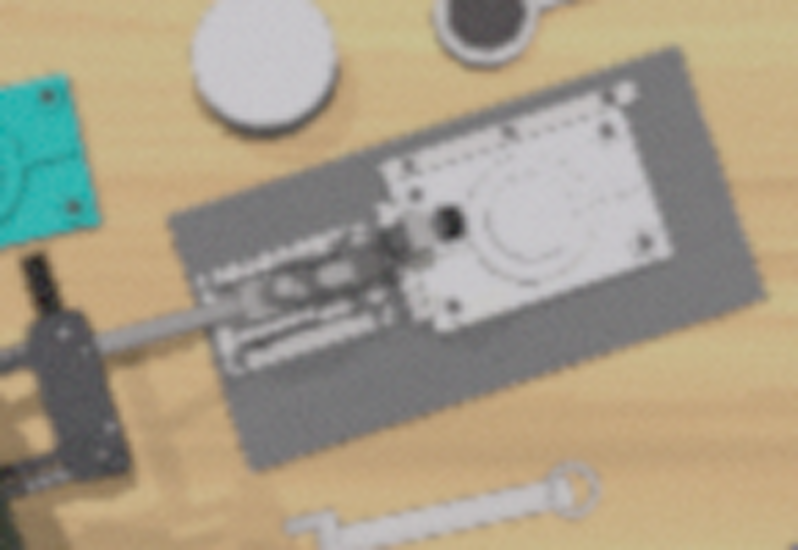

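The cover is now flush with the fence and end stop. The pushes stopped at −86.2 and −61.9, against −86 and −61 expected. Now I swing the handle over, following its arc with shut fingers on the robot-side overhang.

```bash
cat >> h.py <<'E'
def bar(j): return 155+120*np.sin(1.047-j),82+120*np.cos(1.047-j)
def show(n):
    a=np.hstack([read_camera("side")["color"][170:290,240:350,::-1],read_camera("top")["color"][150:270,200:310,::-1]]).astype(float)
    cv2.imwrite(n,cv2.resize((255*np.clip(a/255,0,1)**.6).astype(np.uint8),None,fx=3.6,fy=3.6,interpolation=cv2.INTER_CUBIC))
E
python3 - <<'E'
from h import *
arm.line_to(W(-35,315,122),max_speed=.25)
for j in np.r_[0:1.21:7j]:
    y,z=bar(j); arm.line_to(W(-35,y+22,z-20),max_speed=.12); print(round(j,2),tcp()[1])
y,z=bar(1.24); print(arm.line_to(W(-35,y+12,z-20),max_speed=.03,f_stop=12),tcp(),bar(1.24))
arm.line_to(W(-35,y+60,z-10),max_speed=.15); print(tcp())
show("pics/p11.png")
E
```

```text
0.0 [-0.4  0.1  0.5]
0.2 [0.1 0.1 0.1]
0.4 [ 0.3  0.  -0.9]
0.6 [-0.7  0.5 -0.5]
0.81 [-0.5 -0.6 -0.1]
1.01 [-0.2  0.8 -0.5]
1.21 [ 0.6 -0.4  0.1]
True (array([-35.1, 152.6, 179.9]), array([-1.2,  2.4,  2.3]), 34.3) (np.float64(131.98351359218657), np.float64(199.77198883197542))
(array([-35.1, 191.9, 189.7]), array([-0.5, -1.2, -0. ]), 34.8)
```

View pics/p11.png

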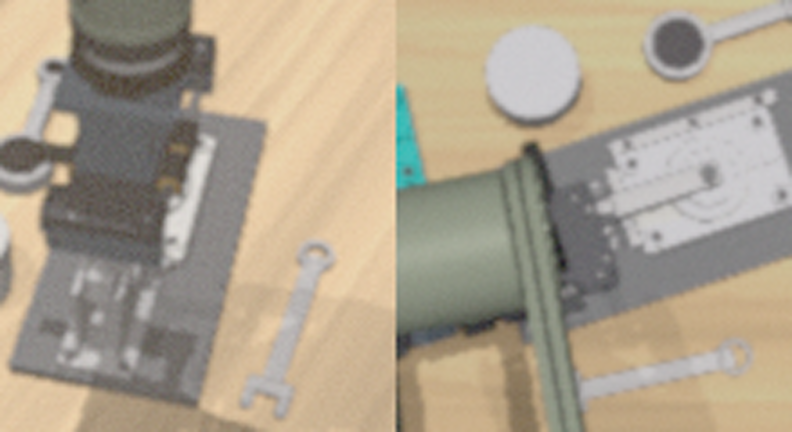

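The clamp arm is level with its pad on the boss at about (710,172) in the right panel. The finger met the stop at y 152.6, where a locked handle predicts 153.5. I hold with the hand off for 2.3 s, then swing it back open from the other side.

```bash
python3 - <<'E'
from h import *
arm.sleep(2.3)
y,z=bar(1.24)
arm.line_to(W(-35,y+60,z+45),max_speed=.25);arm.line_to(W(-35,y-55,z+45),max_speed=.25);arm.line_to(W(-35,y-55,z-20),max_speed=.2);print(tcp())
for j in np.r_[1.24:0.06:8j]:
    y,z=bar(j); arm.line_to(W(-35,y-22,z-20),max_speed=.1); print(round(j,2),tcp()[1])
y,z=bar(0); print(arm.line_to(W(-35,y-12,z-20),max_speed=.03,f_stop=10),tcp(),bar(0))
arm.line_to(W(-35,y-50,z-5),max_speed=.15);arm.line_to(W(-35,y-50,260),max_speed=.25)
arm.goto(W(-230,200,260),rot(0)); print(tcp())
show("pics/p12.png")
E
```

```text
(array([-34.7,  78. , 180.1]), array([0.2, 0.9, 0.2]), 38.6)
1.24 [-0.4 -0.2  0.1]
1.07 [ 0.4 -0.5  0.4]
0.9 [-1.3  0.5  0.6]
0.73 [0.2 0.  0.3]
0.57 [0.9 0.6 0.5]
0.4 [ 0.3 -0.6  0.5]
0.23 [1.3 0.2 0.3]
0.06 [ 0.1 -0.  -0. ]
True (array([-35.3, 235.7, 125.7]), array([-0.3, -0.4, -0.2]), 41.8) (np.float64(258.91119335453874), np.float64(142.02052895164843))
(array([-228.9,  199.9,  259.9]), array([ 0.3, -0.9,  0.3]), 43.6)
```

View pics/p12.png

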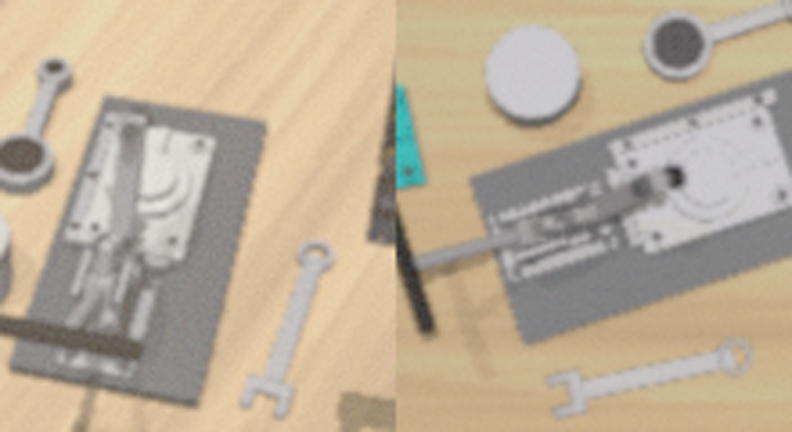

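The handle is back, but the pad at (678,178) sits about 6 camera pixels short of its starting place at (655,182). So the handle may be at about 0.1 rad rather than 0. There is time, so I push it fully back.

```bash
python3 - <<'E'
from h import *
y,z=bar(0)
arm.goto(W(-35,y-55,250),rot(0));arm.line_to(W(-35,y-55,z-20),max_speed=.25);print(tcp())
print(arm.line_to(W(-35,y-8,z-22),max_speed=.04,f_stop=25),tcp())
arm.line_to(W(-35,y-50,z-10),max_speed=.15);arm.line_to(W(-35,y-50,260),max_speed=.25)
arm.goto(W(-230,200,260),rot(0)); print(tcp())
a=cv2.imread("pics/p10.png"); 
b=read_camera("top")["color"].astype(float)[160:260,190:335,::-1]
b=cv2.resize((255*np.clip(b/255,0,1)**.7).astype(np.uint8),None,fx=5.5,fy=5.5,interpolation=cv2.INTER_CUBIC)
cv2.imwrite("pics/p13.png",np.vstack([a[60:350,200:780],b[60:350,200:780]]))
for n,i in(("start",a),("now",b)):
    g=cv2.GaussianBlur(i,(0,0),3)[150:290,400:520].min(2); print(n,"pad px",np.unravel_index(g.argmin(),g.shape)[::-1]+np.array([400,150]))
t0=cv2.GaussianBlur(a,(0,0),2);t1=cv2.GaussianBlur(b,(0,0),2)
r=cv2.minMaxLoc(cv2.matchTemplate(t1[90:370,380:740],t0[215:275,600:680],cv2.TM_CCOEFF_NORMED));print("cover corner shift px",np.array(r[3])-[220,125],r[1])
E
```

```text
(array([-34.5, 203.7, 123.5]), array([-0.2,  0. ,  0.7]), 45.2)
True (array([-35.5, 236.6, 118.8]), array([ 0.9, -1.4, -0.4]), 46.0)
(array([-228.9,  199.9,  259.9]), array([0.1, 0.8, 0.4]), 47.9)
start pad px [453 226]
now pad px [475 216]
cover corner shift px [0 0] 0.9991828799247742
```

```bash
python3 - <<'E'
from h import *
b=np.mean([read_camera("top")["color"].astype(float) for _ in range(4)],0)[160:260,180:335,::-1]
f=8
def up(i):return cv2.resize(i.astype(np.float32),None,fx=f,fy=f,interpolation=cv2.INTER_CUBIC)
a=cv2.resize(cv2.imread("pics/top0.png"),(560,420),interpolation=cv2.INTER_AREA)[160:260,180:335]
A,B=up(a),up(b)
for n,i in(("start",A),("now",B)):
    k=((i.max(2)<60)&(np.arange(i.shape[1])[None]<200)).astype(np.uint8)
    m,l,s,ce=cv2.connectedComponentsWithStats(k);j=1+s[1:,4].argmax()
    u=ce[j]; px=crop2px(u,(180,160),f)
    print(n,s[j].tolist(),u.round(1))
    for jj in(0,.05,.1,.15,.2,.3):
        y,z=bar(jj);p=(R2(YAW).T@(ray(px,z/1e3)-N)*1e3);print("  j",jj,"seen y",p[1].round(1),"model",round(y,1))
q0=up(a);t=A[int((285-255)*f):1,:] if 0 else None
for jj in(0,.05,.1,.2):
    pass
d=cv2.matchTemplate(B[200:440,0:260],A[240:400,20:220],cv2.TM_CCOEFF_NORMED);r=cv2.minMaxLoc(d);print("bar shift px(8x)",np.array(r[3])-[20,40],r[1])
d=cv2.matchTemplate(B[200:440,380:640],A[270:370,470:560],cv2.TM_CCOEFF_NORMED);r=cv2.minMaxLoc(d);print("pad shift",np.array(r[3])-[90,70],r[1])
E
```

```text
start [116, 372, 84, 273, 7188] [163.9 486.9]
  j 0 seen y 259.6 model 258.9
  j 0.05 seen y 259.0 model 255.8
  j 0.1 seen y 258.4 model 252.4
  j 0.15 seen y 257.9 model 248.8
  j 0.2 seen y 257.3 model 244.9
  j 0.3 seen y 256.3 model 236.5
now [123, 368, 77, 255, 6806] [166.6 474.7]
  j 0 seen y 257.3 model 258.9
  j 0.05 seen y 256.8 model 255.8
  j 0.1 seen y 256.2 model 252.4
  j 0.15 seen y 255.6 model 248.8
  j 0.2 seen y 255.1 model 244.9
  j 0.3 seen y 254.1 model 236.5
bar shift px(8x) [ 3 -1] 0.9874813556671143
pad shift [-1  0] 0.9942284822463989
```

By the bar's position the handle is at about 0.04–0.05 rad, and contact at the stop gives 0.01–0.03. Both are well under 0.2. The cover hasn't shifted and the robot is clear, so I hand in.

```bash
python3 -c "
from bench import arm,status
s=status.get_state();print(s['time_s'],s['contact_force']);arm.close_job()"
```

```text
48.1583 [-0.40478079 -0.11976127  0.99614491]
the job is handed in; nothing more can be done
```

I handed the job in at 48 s: the cover is home, the clamp was locked and released, and the handle is back open. No verdict was reported.

**What I did:**
- **Cover:** I pushed it without lifting, against the long fence, then the end stop, then the fence again. The pushes stopped at −61.9 mm (x) and −86.2 mm (y), against −61 and −86 expected.
- **Clamp:** I swung the handle over to its stop (finger at y 152.6 mm, 153.5 expected) and the picture showed the pad level on the boss. I kept my hand off for about 2.8 s. I did not measure the pad force or the handle angle while it was locked.
- **Opening:** I swung the handle back and pushed it a second time, because the pad looked slightly short of where it started.

**Last checks:**
- The cover's corner showed no shift in the top view compared with before clamping.
- Nothing touched the robot (force reading about 1 N).
- The piston, the spanner and the near part of the connecting rod looked unmoved in the last picture I viewed, which was before the second push. I did not check the other bystanders at the end.

**What disagreed:**
- **Tool height:** the tool really sits about 35 mm higher than its reported position. My first push passed over the cover without force. I found the offset by touching the bench and corrected for it.
- **Handle angle:** the final angle came out at 0.04–0.05 rad from the bar's position and 0.01–0.03 from contact. The pad did not quite return to its first pixel, about 4 pixels off. A template check of the pad showed no shift, but I think it matched something fixed. I judged the handle to be well under 0.2.
- **Last picture:** I had reached the 12-picture limit, so I made the final check with numbers only.

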